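Make up two pottery painters' kits

TASK

Make up two painters' kits from the stock in the middle of the table, leaving the slim jar and the round stamp where they are. On the oblong tray goes the oblong stamp, standing flat in the middle of the smaller bay, and in the middle of the larger bay the tall square tub with the low square tub stacked on it, its feet down in the corner recesses of the tall tub's lid. On the round tray go the squat round jar and the terracotta cup, side by side, upright and flat on the tray floor.

Things in the scene. Friction and masses are not known exactly. Their poses are not given: they have to be found in the camera images.
- oblong_tray: White plastic tray, 118 x 210 mm (local x by y), fixed. Origin: centre of its underside, z up. Floor 4 mm thick; walls 4 mm thick, 14 mm high. A cross wall at local y = -11 mm parts it into a larger bay, inside 110 mm (x) by 110 mm (y), centred at local (0, +46) mm, and a smaller one, 110 mm (x) by 88 mm (y), centred at local (0, -57) mm.
- round_tray: Round light-wood tray, outside diameter 184 mm, inside 176 mm, rim 14 mm high, floor 4 mm thick, fixed to the table. Origin at the centre of its underside.
- tall_tub_center (a point): Tall square tub, white, grey lid: 64 x 64 mm, 66 mm high, about 0.3 kg, feet as the low tub. The lid has four corner recesses 17 x 17 mm, 4 mm deep, centred 21.5 mm from the middle along local x and y, with a cross-shaped ridge between. Point: its centre, 33 mm above its underside; x, y square to its sides, z up. A tub stacked on it has its foot tips 62 mm above this one's underside.
- low_tub_center (a point): Low square tub, white, with a smooth grey lid that bears a flat white disc: 64 x 64 mm, 46 mm high, about 0.16 kg. Four tapered round feet 5 mm high, 8 mm across at the tip, 12 mm at the root, centred 21.5 mm from the middle along local x and y. Point: its centre, 23 mm above the foot tips; x, y square to its sides, z up.
- squat_jar_center (a point): Squat round white jar with grey lid, diameter 56 mm, 48 mm high, about 0.13 kg. The point is its centre, 24 mm above its underside; z up.
- cup_center (a point): Small open terracotta cup without handle, unglazed, 60 mm across at the rim, 56 mm at 10 mm up, 48 mm at the foot, 52 mm high, wall 4 mm, about 0.11 kg. The point lies on its axis 26 mm above its underside (58 mm outside width there); z up.
- oblong_stamp_center (a point): Wooden hand stamp with an oblong base 76 mm (local x) by 34 mm (local y), 12 mm thick, printing face down, and an upright round handle 22 mm in diameter in the middle of it; 66 mm high over all, about 0.08 kg. The point is on the handle, 33 mm above the underside; z up.
- slim_jar_center (a point): Slim round white jar with grey lid, diameter 34 mm, 62 mm high. Stays where it is. The point is its centre, 31 mm above its underside.
- round_stamp_center (a point): Wooden hand stamp with a round base 48 mm in diameter, 12 mm thick, and an upright round handle 22 mm in diameter; 60 mm high. Stays where it is. The point is on the handle, 30 mm above the underside.
Mind the look-alikes: they are no part of the job. Several things have the shape of the round_tray; the one meant has the colours described above.

How it is judged:
By the outcome, as a careful person would: the job done as asked, in the order asked, and still so for the second after the job is handed in, with the robot touching nothing.
It also fails if it takes over 128 s, if anything falls off the work surface, if the arm or the gripper's body presses on something with over 40 N, if the wrist force passes 120 N, or if a joint passes its speed limit or range.

ROBOT

A 7-joint arm with a two-finger parallel gripper is mounted at the origin on the work surface. World frame = base frame: x ahead of the robot, y to its left, z up, the work surface at z = 0. Lengths are in m, angles in rad, forces in N, time in s.
With the tool pointing down it reaches from about 0.425 to 0.875 m from the base axis. Payload 8.4 kg.
Tool frame: the origin (TCP) lies at the very end of the fingers, on their centre line; the grasp point (between the pads) lies 19 mm behind it; z points along the fingers, y is the line along which they close (so a half turn about z gives the same grasp; the last joint's range is limited). The gripper opens to 87 mm and grips with 3 to 60 N. Pads are 19 mm wide; open, the fingers measure 117 mm over their backs; the gripper's body (75 mm by 190 mm) begins 51 mm behind the grasp point.
Start: joints at [-1.36, 0.333, 0.04, 1.465, -0.013, 1.343, -0.059], TCP at [0.198, 0.619, 0.223] pointing down, gripper open.
Joint ranges: [-2.58, 2.58], [-0.38, 2.09], [-1.3, 1.39], [0.25, 2.4], [-1.5, 4.64], [0.08, 2.09], [-2.65, 2.65]. Speed limits (rad/s): [2.22, 2.22, 2.79, 2.79, 3.14, 3.14, 3.14].

INTERFACE

Orientations are given as a unit quaternion [x, y, z, w].
In Python, from workcell import sense, capture, hand_in gives the robot as it stands.
- The arm moves only by the tool play_rows, never from a script. Its arguments are lists of equal length, an entry for each row: "dp": the shift along the tool's x, y, z in cm, a list of three; "twist": the turn, a rotation vector about the tool's x, y, z in rad, a list of three; "claw": the gripper's target within -1 to 1 (fully open at 1, half-way at 0, shut at -1). A call has 1 to 5 rows; each row is the pose to reach, as a shift and turn from the pose commanded when the call began, along the tool's axes at that moment; what a row does not reach only later rows make up. A row lasts 1/10 s, in which the tool goes at most 50 mm and 8.59 degrees, less where a joint would pass 70% of its speed; a pose out of reach is approached as far as the arm can. A call with a gripper value outside its range is refused whole. The fingers move at their own pace and stop on an object; the grip force is fixed at half the most. Time passes only in rows, so rows that repeat a pose let the fingers close. It gives the time, the measured TCP pose, the force, the opening and the grip force at its end, in the units of the state.
- sense(): the state, without advancing time (a new reading comes with each control period).
- capture(name): name is "scene" or "top" or "wrist"; returns a dict with "img" (384x512x3 uint8, blue, green, red), "K" (3x3 intrinsics, pixels), "k1" (the pictures are not rectified: a ray, as slopes to the right and down, at radius r is drawn at 1 + k1 r^2 times it, then the intrinsics apply), "eye" and "attitude" of the camera in the world. Camera axes: x right, y up, looking along -z (the intrinsics and any distortion apply to the point x, -y, -z); pixel columns grow to the right and rows downward; lengths in m; the calibration is good to about 2 mm. A picture is of the moment at which its call begins. There is no depth.
- hand_in(): hands the job in; it is judged then, once.
The state is a dict: "t": time; "qpos": joint angles; "qvel": joint speeds; "joint_efforts": joint torques, N m; "ee_pos": TCP position; "orientation": TCP orientation; "ft_force": force on the tool from outside, world axes, zero at the start; "wrist_torque": the same for the moment, N m; "gripper_width": finger opening in m; "grasp_force": force on a finger pad.
Only numpy, scipy, OpenCV 4.12 (cv2) and the standard library are available. Lean on these libraries where they do the work, as an engineer would, in place of code of your own. Each camera call takes 0.05 s, during which the arm holds its last target. There are 200 camera calls.

## Working session

There is one attempt and no reset: what is moved stays moved. The work goes in short steps, Python scripts to look and compute and a tool call to move; the robot and the scene stay as the last step left them, time stands still between calls to the robot, and variables do not carry over. Pictures are saved under pics/ and viewed, at most 14 in all, crops included, and the job is handed in when it is done.

Besides the shell and the picture viewer there is one more tool, called in YAML: its name, and indented under it one key for each argument. play_rows: Moves the arm, as the interface text tells. Its arguments: {"type":"object","properties":{"dp":{"type":"array","items":{"type":"array","items":{"type":"number"}}},"twist":{"type":"array","items":{"type":"array","items":{"type":"number"}}},"claw":{"type":"array","items":{"type":"number"}}},"required":["dp","twist","claw"]}

```bash
ls; mkdir -p pics; cat > h.py <<'E'
import numpy as np, cv2
from scipy.spatial.transform import Rotation as R
from workcell import sense, capture
def ray(c,px):
    K=np.array(c["K"]);px=np.atleast_2d(np.array(px,float))
    d=(px-[K[0,2],K[1,2]])/[K[0,0],K[1,1]]
    u=d.copy()
    for _ in range(20): u=d/(1+c["k1"]*(u**2).sum(1,keepdims=True))
    v=np.c_[u[:,0],-u[:,1],-np.ones(len(u))]
    a=np.array(c["attitude"])
    M=a if a.shape==(3,3) else R.from_quat(a).as_matrix()
    return np.array(c["eye"]),v@M.T
def onplane(c,px,z):
    e,v=ray(c,px); return e+v*((z-e[2])/v[:,2])[:,None]
def proj(c,P):
    a=np.array(c["attitude"]);M=a if a.shape==(3,3) else R.from_quat(a).as_matrix()
    q=(np.atleast_2d(P)-np.array(c["eye"]))@M
    u=np.c_[q[:,0],-q[:,1]]/(-q[:,2:3]);u=u*(1+c["k1"]*(u**2).sum(1,keepdims=True))
    K=np.array(c["K"]);return u*[K[0,0],K[1,1]]+[K[0,2],K[1,2]]
E
python3 - <<'E'
from h import *
import pickle
s=sense();print(s)
C={n:capture(n) for n in("scene","top")}
pickle.dump(C,open("c0.pkl","wb"))
for n,c in C.items():
    print(n,c["K"],c["k1"],c["eye"],c["attitude"]); cv2.imwrite(f"pics/{n}0.png",cv2.resize(c["img"],(800,600)))
E
```

```text
pics
{'t': 0.0, 'qpos': array([-1.36023186,  0.33390258,  0.03987467,  1.46629139, -0.01338367,
        1.34328148, -0.05850905]), 'qvel': array([-7.63209421e-04, -8.68355994e-04,  7.32807467e-04,  7.99315368e-04,
       -9.07028735e-04,  6.07750422e-05, -2.11460689e-04]), 'joint_efforts': array([-5.27401844e-04, -6.56359220e+01,  1.33491721e+00, -4.03802526e+01,
       -5.98512450e-02,  4.48177918e-02,  1.31391407e-04]), 'ee_pos': array([0.19803288, 0.61860198, 0.22165482]), 'orientation': array([ 1.54275383e-01,  9.88027556e-01, -8.06124954e-04, -6.22269629e-05]), 'ft_force': array([ 0.06559142,  0.16472577, -0.00200161]), 'wrist_torque': array([0.02159968, 0.00650435, 0.01187981]), 'grasp_force': 0.0, 'gripper_width': 0.08685082861932049}
scene [[460.41068229   0.         250.50899773]
 [  0.         460.41068229 194.3491856 ]
 [  0.           0.           1.        ]] -0.11479288794588281 [1.37117035 0.1228786  0.72959675] [0.29837502 0.33310607 0.67398095 0.58801563]
top [[414.52074015   0.         260.01708532]
 [  0.         414.52074015 183.27180846]
 [  0.           0.           1.        ]] -0.07354731859356095 [ 0.35539535 -0.01533441  1.1659884 ] [-0.05154126  0.03582772  0.707204   -0.70421756]
```

View pics/top0.png

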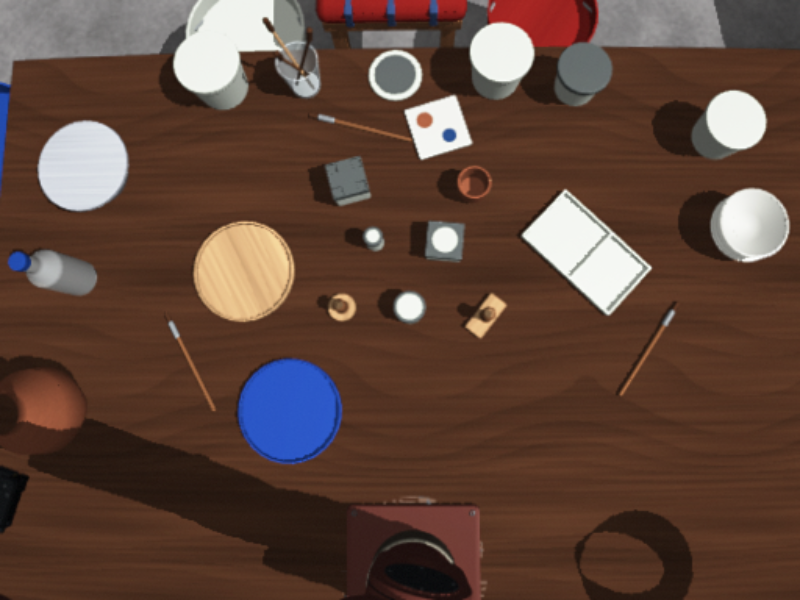

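View pics/scene0.png

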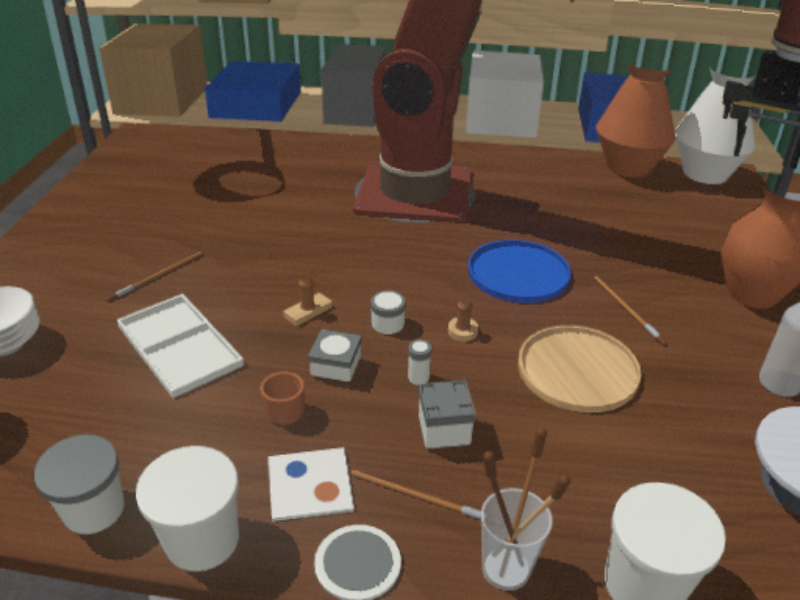

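The top view (in 800x600 px) shows these candidates for the round tray: wood disc (244,271), blue (290,410), and pale (83,165). The light-wood one fits the description. Stock: tall tub (347,180), low tub (445,240), squat jar (409,306), cup (474,182), oblong stamp (487,313), slim jar (373,238), round stamp (341,307). The oblong tray is at (586,252).

```bash
cat > m.py <<'E'
from h import *
import pickle
c=pickle.load(open("c0.pkl","rb"))["top"];im=c["img"];f=512/800
cv2.imwrite("pics/crop1.png",cv2.resize(im[95:225,115:425],(800,336),interpolation=cv2.INTER_CUBIC))
hsv=cv2.cvtColor(im,cv2.COLOR_BGR2HSV);S,V=hsv[...,1].astype(int),hsv[...,2].astype(int)
def comp(mask,px):
    n,l,st,ce=cv2.connectedComponentsWithStats(mask.astype(np.uint8))
    ys,xs=np.nonzero(mask); i=np.argmin((xs-px[0]*f)**2+(ys-px[1]*f)**2)
    m=(l==l[ys[i],xs[i]]).astype(np.uint8)
    return max(cv2.findContours(m,0,cv2.CHAIN_APPROX_NONE)[0],key=len)[:,0]
def rect(mask,px,z):
    P=onplane(c,comp(mask,px),z)[:,:2]; r=cv2.minAreaRect((P*1000).astype(np.float32));b=cv2.boxPoints(r);print(px,np.round(r[0],1),np.round(r[1],1),"ang",round(r[2],1),"box",b.round().tolist());return P
gray=(S<70)&(V>60); white=(S<60)&(V>150); wood=(S>60)&(V>150)
print("tray");rect(gray|white,(560,240),.014)
print("rtray");rect(wood,(244,271),.014)
for n,px,z in(("tall",(347,175),.066),("low",(445,240),.046),("jar",(409,306),.048),("slim",(373,236),.062)):
    print(n);rect(gray,px,z);
    if n!="tall":rect(white,px,z)
print("stamp");rect(wood,(480,322),.012)
print("rstamp");rect(wood,(341,315),.012)
print("cup");rect((S>110)&(V>95)&(hsv[...,0]<12),(462,190),.052)
for p in((347,175),(445,225),(474,170),(474,183),(487,325)):print(p,hsv[int(p[1]*f),int(p[0]*f)])
E
python3 m.py
```

```text
tray
(560, 240) [ 561. -314.] [214.8 124.2] ang 45.8 box [[442.0, -348.0], [531.0, -434.0], [680.0, -280.0], [591.0, -194.0]]
rtray
(244, 271) [529.3 307.5] [181.6 181.9] ang 1.1 box [[437.0, 397.0], [440.0, 215.0], [622.0, 218.0], [618.0, 400.0]]
tall
(347, 175) [680.1 112.3] [80.3 65.4] ang 14.4 box [[633.0, 134.0], [649.0, 71.0], [727.0, 91.0], [711.0, 154.0]]
low
(445, 240) [575.5 -57.5] [65.3 70.6] ang 84.5 box [[537.0, -87.0], [607.0, -93.0], [614.0, -28.0], [544.0, -22.0]]
(445, 240) [578.1 -56.7] [44.  44.7] ang 89.5 box [[556.0, -79.0], [600.0, -79.0], [601.0, -35.0], [556.0, -35.0]]
jar
(409, 306) [459.7   4.1] [54.2 54.4] ang 89.7 box [[432.0, -23.0], [487.0, -23.0], [487.0, 31.0], [433.0, 31.0]]
(409, 306) [459.7   5.5] [46.1 43.5] ang 89.7 box [[438.0, -17.0], [481.0, -18.0], [482.0, 28.0], [438.0, 29.0]]
slim
(373, 236) [577.2  67.3] [41.6 35.4] ang 0.1 box [[556.0, 85.0], [556.0, 50.0], [598.0, 50.0], [598.0, 85.0]]
(373, 236) [582.7  68.6] [24.9 21.8] ang 0.2 box [[570.0, 79.0], [570.0, 58.0], [595.0, 58.0], [595.0, 80.0]]
stamp
(480, 322) [ 446.8 -131.3] [34.8 77.5] ang 51.1 box [[406.0, -121.0], [466.0, -169.0], [488.0, -142.0], [428.0, -93.0]]
rstamp
(341, 315) [463.6 126.7] [47.8 45.1] ang 89.8 box [[441.0, 103.0], [486.0, 103.0], [486.0, 150.0], [441.0, 151.0]]
cup
(462, 190) [ 680.8 -111.6] [58.2 57.1] ang 89.6 box [[652.0, -140.0], [709.0, -141.0], [710.0, -83.0], [652.0, -82.0]]
(347, 175) [ 90  16 114]
(445, 225) [ 81  14 130]
(474, 170) [  8 155  82]
(474, 183) [  8 154  88]
(487, 325) [ 18  99 236]
```

View pics/crop1.png

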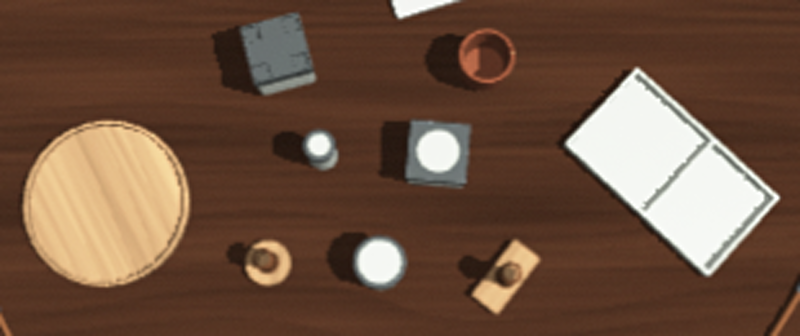

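```bash
cat >> h.py <<'E'
def q2yaw(q):
    y=R.from_quat(q).as_matrix()[:,1]; return np.degrees(np.arctan2(y[1],y[0]))
def tool(yaw):
    a=np.radians(yaw); y=np.array([np.cos(a),np.sin(a),0]); z=np.array([0,0,-1.]); return np.c_[np.cross(y,z),y,z]
def go(way,start=None):
    """way: list of (x,y,z mm, yaw deg of tool y)"""
    s=sense()
    p,M=(np.array(s["ee_pos"]),R.from_quat(s["orientation"]).as_matrix()) if start is None else (np.array(start[:3])/1000,tool(start[3]))
    print("at",np.round(p*1000,1),"yaw",round(q2yaw(s["orientation"]),1),"w",round(s["gripper_width"]*1000,1),"t",s["t"])
    for w in way:
        q=np.array(w[:3])/1000;N=tool(w[3])
        print(w,"dp",np.round((q-p)@M*100,1),"tw",np.round(R.from_matrix(M.T@N).as_rotvec(),3))
        p,M=q,N
E
python3 - <<'E'
from h import *
go([(198,619,340,72.3),(500,250,340,20),(447,-131,160,-38.7)])
E
```

```text
at [198.  618.6 221.7] yaw 72.3 w 86.8 t 0.1
(198, 619, 340, 72.3) dp [  0.    0.  -11.8] tw [-0.001  0.    -0.001]
(500, 250, 340, 20) dp [-40. -26.   0.] tw [0.    0.    0.913]
(447, -131, 160, -38.7) dp [-34. -18.  18.] tw [0.    0.    1.025]
```

play_rows:
  dp:
    - [0,0,-5]
    - [0,0,-9]
    - [0,0,-12]
    - [0,0,-12]
    - [0,0,-12]
  twist:
    - [0,0,0]
    - [0,0,0]
    - [0,0,0]
    - [0,0,0]
    - [0,0,0]
  claw: [1,1,1,1,1]

```text
t: 0.6
ee_pos: [0.1982, 0.6191, 0.3425]
orientation: [0.154, 0.988, 0.0, 0.0]
ft_force: [-0.1, 0.5, -1.5]
gripper_width: 0.0872
grasp_force: 0.0
```

play_rows:
  dp:
    - [-4,-2.6,0]
    - [-8,-5.2,0]
    - [-12,-7.8,0]
    - [-16,-10.4,0]
    - [-20,-13,0]
  twist:
    - [0,0,0.1]
    - [0,0,0.2]
    - [0,0,0.3]
    - [0,0,0.4]
    - [0,0,0.46]
  claw: [1,1,1,1,1]

```text
t: 1.1
ee_pos: [0.3495, 0.432, 0.3406]
orientation: [0.377, 0.926, -0.001, -0.0]
ft_force: [0.5, 0.2, 1.1]
gripper_width: 0.0868
grasp_force: 0.0
```

```bash
python3 - <<'E'
from h import *
go([(470,250,300,20),(470,60,230,-10),(447,-131,160,-38.7)])
E
```

```text
at [349.5 432.  340.6] yaw 45.7 w 86.8 t 1.1
(470, 250, 300, 20) dp [-21.3  -4.6   4.1] tw [-0.003  0.001  0.448]
(470, 60, 230, -10) dp [-17.9  -6.5   7. ] tw [0.    0.    0.524]
(447, -131, 160, -38.7) dp [-19.2   1.1   7. ] tw [0.    0.    0.501]
```

play_rows:
  dp:
    - [-4.3,-0.9,0.8]
    - [-8.6,-1.8,1.6]
    - [-12.9,-2.7,2.4]
    - [-17.2,-3.6,3.2]
    - [-21.3,-4.6,4.1]
  twist:
    - [0,0,0.09]
    - [0,0,0.18]
    - [0,0,0.27]
    - [0,0,0.36]
    - [0,0,0.45]
  claw: [1,1,1,1,1]

```text
t: 1.6
ee_pos: [0.4701, 0.2508, 0.2995]
orientation: [0.574, 0.819, -0.001, -0.0]
ft_force: [1.2, 0.7, -0.3]
gripper_width: 0.0872
grasp_force: 0.0
```

play_rows:
  dp:
    - [-3.6,-1.3,1.4]
    - [-7.2,-2.6,2.8]
    - [-10.8,-3.9,4.2]
    - [-14.4,-5.2,5.6]
    - [-17.9,-6.5,7]
  twist:
    - [0,0,0.1]
    - [0,0,0.21]
    - [0,0,0.31]
    - [0,0,0.42]
    - [0,0,0.52]
  claw: [1,1,1,1,1]

```text
t: 2.1
ee_pos: [0.4691, 0.0607, 0.2293]
orientation: [0.766, 0.643, -0.001, -0.0]
ft_force: [0.5, -0.8, 0.0]
gripper_width: 0.0868
grasp_force: 0.0
```

play_rows:
  dp:
    - [-4.5,0.2,1.4]
    - [-9,0.5,2.8]
    - [-13.5,0.7,4.2]
    - [-17,1,5.6]
    - [-19.2,1.1,7]
  twist:
    - [0,0,0.12]
    - [0,0,0.24]
    - [0,0,0.36]
    - [0,0,0.45]
    - [0,0,0.5]
  claw: [1,1,1,1,1]

```text
t: 2.6
ee_pos: [0.447, -0.1313, 0.1597]
orientation: [0.901, 0.433, -0.001, -0.0]
ft_force: [0.6, 0.9, -0.1]
gripper_width: 0.087
grasp_force: 0.0
```

```bash
python3 - <<'E'
from h import *
import pickle
c=capture("wrist");pickle.dump(c,open("w1.pkl","wb"))
cv2.imwrite("pics/w1.png",c["img"]);print(c["eye"],c["K"][0],c["k1"])
go([(447,-131,31,-38.7)])
E
```

```text
[ 0.49850913 -0.06713115  0.32081489] [295.06724124   0.         256.68256247] -0.0495042064904493
at [ 445.4 -133.7  157.8] yaw -38.9 w 86.9 t 2.65
(447, -131, 31, -38.7) dp [ 0.4 -0.  12.7] tw [-0.003  0.004 -0.004]
```

View pics/w1.png

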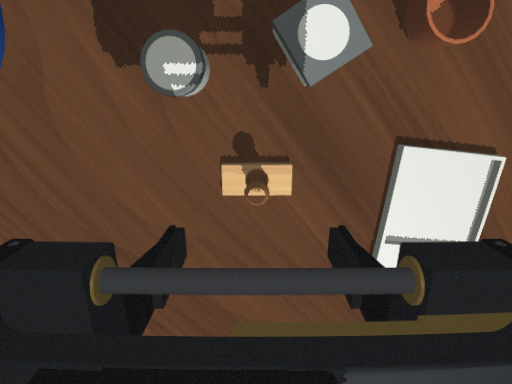

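The wrist view shows the stamp base spanning (222..292, 163..195), its handle top at (257,190), lined up with the fingers. The squat jar, low tub and tray corner are also visible.

```bash
python3 - <<'E'
from h import *
import pickle
c=pickle.load(open("w1.pkl","rb"))
print(onplane(c,[(222,163.5),(292,163.5),(292,195.5),(222,195.5)],.012).round(4), onplane(c,[(257,197-12)],.066), onplane(c,[(257,190)],.066))
hsv=cv2.cvtColor(c["img"],cv2.COLOR_BGR2HSV);m=((hsv[...,1]>60)&(hsv[...,2]>150)&(hsv[...,0]>10)).astype(np.uint8);m[300:]=0;m[:100]=0
k=max(cv2.findContours(m,0,1)[0],key=cv2.contourArea)[:,0]
print(cv2.minAreaRect((onplane(c,k,.012)[:,:2]*1000).astype(np.float32)))
s=sense();print(s["ee_pos"],q2yaw(s["orientation"]))
E
```

```text
[[ 0.4282 -0.0947  0.012 ]
 [ 0.4864 -0.1414  0.012 ]
 [ 0.465  -0.1702  0.012 ]
 [ 0.4047 -0.122   0.012 ]] [[ 0.45219247 -0.12454426  0.066     ]] [[ 0.44925166 -0.12821348  0.066     ]]
((462.0042419433594, -145.52056884765625), (34.74091720581055, 32.07595443725586), 53.24639129638672)
[ 0.44544507 -0.13368706  0.15784658] -38.9474077321863
```

play_rows:
  dp:
    - [0.2,0,4]
    - [0.2,0,8]
    - [0.2,0,11]
    - [0.2,0,12.7]
    - [0.2,0,12.7]
  twist:
    - [0,0,0]
    - [0,0,0]
    - [0,0,0]
    - [0,0,0]
    - [0,0,0]
  claw: [1,1,1,1,1]

```text
t: 3.15
ee_pos: [0.4469, -0.1267, 0.0315]
orientation: [0.9, 0.436, -0.003, -0.001]
ft_force: [-0.2, 0.3, 0.6]
gripper_width: 0.087
grasp_force: 0.0
```

play_rows:
  dp:
    - [0,0,0]
    - [0,0,0]
    - [0,0,0]
    - [0,0,0]
    - [0,0,0]
  twist:
    - [0,0,0]
    - [0,0,0]
    - [0,0,0]
    - [0,0,0]
    - [0,0,0]
  claw: [-0.6,-0.6,-0.6,-0.6,-0.6]

```text
t: 3.65
ee_pos: [0.4506, -0.1269, 0.035]
orientation: [0.9, 0.436, 0.001, 0.0]
ft_force: [0.1, -0.4, -0.4]
gripper_width: 0.055
grasp_force: 0.0
```

play_rows:
  dp:
    - [0,0,0]
    - [0,0,0]
    - [0,0,0]
    - [0,0,0]
    - [0,0,0]
  twist:
    - [0,0,0]
    - [0,0,0]
    - [0,0,0]
    - [0,0,0]
    - [0,0,0]
  claw: [-1,-1,-1,-1,-1]

```text
t: 4.15
ee_pos: [0.4502, -0.127, 0.0345]
orientation: [0.9, 0.436, -0.0, 0.0]
ft_force: [-0.7, 0.2, -0.3]
gripper_width: 0.0214
grasp_force: 30.0
```

```bash
python3 - <<'E'
from h import *
go([(446,-132,100,-38.7),(521,-355,100,-44.1),(521,-355,37,-44.1)])
E
```

```text
at [ 450.2 -127.    34.5] yaw -38.3 w 21.4 t 4.15
(446, -132, 100, -38.7) dp [-0.6 -0.  -6.5] tw [-0.     0.     0.006]
(521, -355, 100, -44.1) dp [-12.7  19.8   0. ] tw [0.    0.    0.094]
(521, -355, 37, -44.1) dp [0.  0.  6.3] tw [0. 0. 0.]
```

```bash
python3 - <<'E'
from h import *
go([(450,-127,120,-38.3),(524.5,-351.5,120,-44.1),(524.5,-351.5,40,-44.1)])
E
```

```text
at [ 450.2 -127.    34.5] yaw -38.3 w 21.4 t 4.15
(450, -127, 120, -38.3) dp [-0.  -0.  -8.5] tw [-0.     0.    -0.001]
(524.5, -351.5, 120, -44.1) dp [-13.   19.8   0. ] tw [0.    0.    0.101]
(524.5, -351.5, 40, -44.1) dp [0. 0. 8.] tw [0. 0. 0.]
```

play_rows:
  dp:
    - [0,0,-1.5]
    - [0,0,-4]
    - [0,0,-6.5]
    - [0,0,-8.5]
    - [0,0,-8.5]
  twist:
    - [0,0,0]
    - [0,0,0]
    - [0,0,0]
    - [0,0,0]
    - [0,0,0]
  claw: [-1,-1,-1,-1,-1]

```text
t: 4.65
ee_pos: [0.4518, -0.1272, 0.1218]
orientation: [0.9, 0.436, 0.002, 0.001]
ft_force: [0.7, 0.0, -1.1]
gripper_width: 0.0213
grasp_force: 30.0
```

play_rows:
  dp:
    - [-1.3,2,0]
    - [-3.9,5.9,0]
    - [-6.5,9.9,0]
    - [-9.1,13.8,0]
    - [-11.7,17.8,0]
  twist:
    - [0,0,0.01]
    - [0,0,0.03]
    - [0,0,0.05]
    - [0,0,0.08]
    - [0,0,0.1]
  claw: [-1,-1,-1,-1,-1]

```text
t: 5.15
ee_pos: [0.5175, -0.3304, 0.1179]
orientation: [0.921, 0.39, -0.001, -0.0]
ft_force: [0.8, 0.6, -0.3]
gripper_width: 0.0212
grasp_force: 30.0
```

play_rows:
  dp:
    - [-1,1.4,0]
    - [-1.4,2.0,0]
    - [-1.4,2,0]
    - [-1.4,2,0]
    - [-1.4,2,0]
  twist:
    - [0,0,0]
    - [0,0,0]
    - [0,0,0]
    - [0,0,0]
    - [0,0,0]
  claw: [-1,-1,-1,-1,-1]

```text
t: 5.65
ee_pos: [0.5223, -0.3514, 0.1195]
orientation: [0.92, 0.391, 0.0, -0.0]
ft_force: [0.0, -0.2, -1.1]
gripper_width: 0.0213
grasp_force: 30.0
```

```bash
python3 - <<'E'
from h import *
import pickle
c=capture("wrist");pickle.dump(c,open("w2.pkl","wb"))
cv2.imwrite("pics/w2.png",c["img"])
go([(524.5,-351.5,40,-44.1)])
E
```

```text
at [ 522.3 -351.5  119.6] yaw -44.0 w 21.1 t 5.7
(524.5, -351.5, 40, -44.1) dp [0.1 0.2 8. ] tw [-0.    -0.001  0.003]
```

View pics/w2.png

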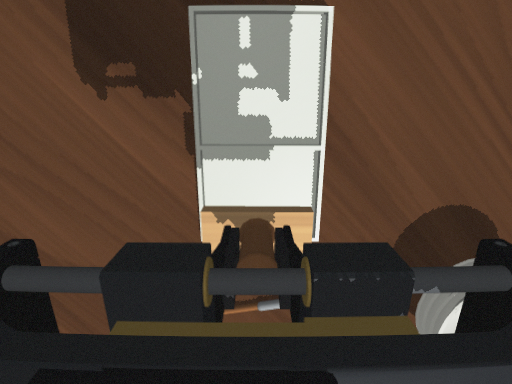

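The wrist view shows the tray below: far corners at (190,9) and (332,9), the cross wall at row 147. The stamp base's far edge is at row 207, columns 201..313.

```bash
python3 - <<'E'
from h import *
import pickle
c=pickle.load(open("w2.pkl","rb"))
P=onplane(c,[(190,9),(332,9),(196,147),(325,147)],.014)[:,:2]*1000
print(P.round(1),np.linalg.norm(P[1]-P[0]))
u=P[0]-P[1];u/=np.linalg.norm(u);print("x-edge ang",np.degrees(np.arctan2(u[1],u[0])))
d=np.array([-u[1],u[0]]); 
far=(P[0]+P[1])/2; w=(P[2]+P[3])/2; print("far-wall dist",np.dot(far-w,d), "expect ~116")
s=d*np.sign(np.dot(far-w,d))
print("centre from far",far-105*s,"from wall",w+11*s,"small bay",far-162*s,w-46*s,"large",far-59*s, w+57*s)
Q=onplane(c,[(201,207),(313,207)],.097)[:,:2]*1000
print("stamp far edge",Q,np.linalg.norm(Q[1]-Q[0]),"centre",Q.mean(0)-17*s, np.degrees(np.arctan2(*(Q[1]-Q[0])[::-1])))
E
```

```text
[[ 589.8 -203.2]
 [ 672.5 -282.9]
 [ 511.  -283.2]
 [ 595.2 -364.5]] 114.87184467756299
x-edge ang 136.05174464279943
far-wall dist -112.33732756791852 expect ~116
centre from far [ 558.25641499 -318.65353024] from wall [ 560.72733404 -315.94808107] small bay [ 518.69793384 -359.69164143] [ 521.1688529  -356.98619226] large [ 590.18080328 -285.53505455] [ 592.65172234 -282.82960538]
stamp far edge [[ 505.10877729 -315.45227796]
 [ 558.66813058 -367.09927383]] 74.40441188635042 centre [ 520.09031043 -353.51521256] -43.958637531763195
```

play_rows:
  dp:
    - [-0.1,0.2,2]
    - [-0.1,0.2,4.5]
    - [-0.1,0.2,6.5]
    - [-0.1,0.2,7.5]
    - [-0.1,0.2,7.8]
  twist:
    - [0,0,0]
    - [0,0,0]
    - [0,0,0]
    - [0,0,0]
    - [0,0,0]
  claw: [-1,-1,-1,-1,-1]

```text
t: 6.2
ee_pos: [0.5225, -0.3542, 0.0409]
orientation: [0.921, 0.391, -0.0, -0.001]
ft_force: [-0.5, -0.1, 0.1]
gripper_width: 0.0211
grasp_force: 30.0
```

play_rows:
  dp:
    - [0,0,0.1]
    - [0,0,0.2]
    - [0,0,0.3]
    - [0,0,0.3]
    - [0,0,0.3]
  twist:
    - [0,0,0]
    - [0,0,0]
    - [0,0,0]
    - [0,0,0]
    - [0,0,0]
  claw: [-1,-1,-1,-1,-1]

```text
t: 6.7
ee_pos: [0.5228, -0.3554, 0.0389]
orientation: [0.921, 0.39, 0.0, 0.0]
ft_force: [1.5, 0.7, -1.9]
gripper_width: 0.0212
grasp_force: 30.0
```

play_rows:
  dp:
    - [0,0,0.1]
    - [0,0,0.1]
    - [0,0,0.1]
    - [0,0,0.1]
    - [0,0,0.1]
  twist:
    - [0,0,0]
    - [0,0,0]
    - [0,0,0]
    - [0,0,0]
    - [0,0,0]
  claw: [-1,-1,0,0,0]

```text
t: 7.2
ee_pos: [0.5227, -0.3553, 0.0376]
orientation: [0.921, 0.39, 0.0, 0.0]
ft_force: [-0.8, -0.3, 0.7]
gripper_width: 0.0375
grasp_force: 0.0
```

play_rows:
  dp:
    - [0,0,-2]
    - [0,0,-5]
    - [0,0,-9]
    - [0,0,-12]
    - [0,0,-12]
  twist:
    - [0,0,0]
    - [0,0,0]
    - [0,0,0]
    - [0,0,0]
    - [0,0,0]
  claw: [0,0,0,1,1]

```text
t: 7.7
ee_pos: [0.5243, -0.357, 0.162]
orientation: [0.921, 0.39, 0.002, 0.003]
ft_force: [-0.4, 0.2, -0.1]
gripper_width: 0.0525
grasp_force: 0.0
```

```bash
python3 - <<'E'
from h import *
go([(600,-150,180,-15),(688,20,180,0),(688,114,160,14.4)])
E
```

```text
at [ 524.3 -357.   162. ] yaw -44.1 w 52.5 t 7.7
(600, -150, 180, -15) dp [20.1 -9.  -1.8] tw [ 0.007 -0.    -0.508]
(688, 20, 180, 0) dp [18.7  4.1  0. ] tw [ 0.     0.    -0.262]
(688, 114, 160, 14.4) dp [9.4 0.  2. ] tw [ 0.     0.    -0.251]
```

play_rows:
  dp:
    - [3,-1.3,-0.4]
    - [7.5,-3.3,-0.8]
    - [12,-5.4,-1.2]
    - [16.5,-7.4,-1.6]
    - [20.1,-9,-1.8]
  twist:
    - [0,0,-0.1]
    - [0,0,-0.2]
    - [0,0,-0.3]
    - [0,0,-0.4]
    - [0,0,-0.51]
  claw: [1,1,1,1,1]

```text
t: 8.2
ee_pos: [0.5985, -0.1447, 0.1751]
orientation: [0.791, 0.612, 0.0, -0.0]
ft_force: [0.4, -0.1, -0.4]
gripper_width: 0.0854
grasp_force: 0.0
```

play_rows:
  dp:
    - [3.7,0.8,0]
    - [7.5,1.6,0]
    - [11.2,2.5,0]
    - [15,3.3,0]
    - [18.7,4.1,0]
  twist:
    - [0,0,-0.05]
    - [0,0,-0.1]
    - [0,0,-0.16]
    - [0,0,-0.21]
    - [0,0,-0.26]
  claw: [1,1,1,1,1]

```text
t: 8.7
ee_pos: [0.6856, 0.0238, 0.1746]
orientation: [0.706, 0.708, -0.0, -0.0]
ft_force: [0.4, -0.3, 0.3]
gripper_width: 0.087
grasp_force: 0.0
```

play_rows:
  dp:
    - [4,0,0.7]
    - [7.5,0,1.4]
    - [9.4,0,2]
    - [9.4,0,2]
    - [9.4,0,2]
  twist:
    - [0,0,-0.1]
    - [0,0,-0.2]
    - [0,0,-0.25]
    - [0,0,-0.25]
    - [0,0,-0.25]
  claw: [1,1,1,1,1]

```text
t: 9.2
ee_pos: [0.6851, 0.1145, 0.1551]
orientation: [0.614, 0.789, -0.001, 0.0]
ft_force: [1.1, -1.5, 0.7]
gripper_width: 0.0872
grasp_force: 0.0
```

```bash
python3 - <<'E'
from h import *
import pickle
c=capture("wrist");pickle.dump(c,open("w3.pkl","wb"))
cv2.imwrite("pics/w3.png",c["img"])
go([(688,114,25,14.4)])
E
```

```text
at [685.4 113.4 155.6] yaw 14.2 w 86.7 t 9.25
(688, 114, 25, 14.4) dp [ 0.   0.3 13.1] tw [-0.     0.001 -0.004]
```

View pics/w3.png

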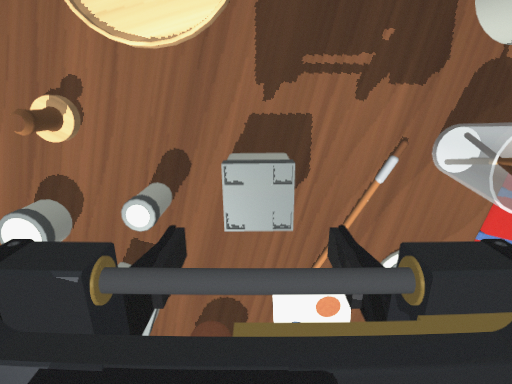

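The wrist view shows the tall tub's lid with corners at about (222,161), (294,161), (294,231), (223,231). It is square to the fingers and the space beside it is free.

```bash
python3 - <<'E'
from h import *
import pickle
c=pickle.load(open("w3.pkl","rb"))
P=onplane(c,[(222,161),(294,161),(294,231),(223,231)],.066)[:,:2]*1000
print(P.round(1),P.mean(0),[np.linalg.norm(P[i]-P[i-1]).round(1) for i in range(4)],[np.degrees(np.arctan2(*(P[i]-P[i-1])[::-1])).round(1) for i in range(4)])
go([(*P.mean(0).round(1),25,14.4)])
E
```

```text
[[647.6 137.8]
 [707.7 153.1]
 [726.3  89.7]
 [662.4  73.5]] [685.98426346 113.5155322 ] [np.float64(66.0), np.float64(62.0), np.float64(66.0), np.float64(66.0)] [np.float64(103.0), np.float64(14.2), np.float64(-73.6), np.float64(-165.7)]
at [685.4 113.4 155.6] yaw 14.2 w 86.7 t 9.25
(np.float64(686.0), np.float64(113.5), 25, 14.4) dp [ 0.   0.1 13.1] tw [-0.     0.001 -0.004]
```

play_rows:
  dp:
    - [0,0.1,3]
    - [0,0.1,7]
    - [0,0.1,10.5]
    - [0,0.1,12.5]
    - [0,0.1,13]
  twist:
    - [0,0,0]
    - [0,0,0]
    - [0,0,0]
    - [0,0,0]
    - [0,0,0]
  claw: [1,1,1,1,1]

```text
t: 9.75
ee_pos: [0.6848, 0.1133, 0.0232]
orientation: [0.615, 0.789, -0.002, -0.001]
ft_force: [-0.1, -0.2, 0.6]
gripper_width: 0.0871
grasp_force: 0.0
```

play_rows:
  dp:
    - [0,0,0]
    - [0,0,0]
    - [0,0,0]
    - [0,0,0]
    - [0,0,0]
  twist:
    - [0,0,0]
    - [0,0,0]
    - [0,0,0]
    - [0,0,0]
    - [0,0,0]
  claw: [0.6,0.2,-0.2,-0.2,-0.2]

```text
t: 10.25
ee_pos: [0.6869, 0.1163, 0.027]
orientation: [0.613, 0.79, 0.001, 0.001]
ft_force: [-1.5, 0.5, 5.7]
gripper_width: 0.0639
grasp_force: 30.0
```

```bash
python3 - <<'E'
from h import *
go([(686,113.5,140,14.2),(660,-100,140,-15),(592,-282,140,-44)])
E
```

```text
at [686.9 116.3  27. ] yaw 14.4 w 63.9 t 10.25
(686, 113.5, 140, 14.2) dp [ -0.2  -0.1 -11.3] tw [ 0.002 -0.     0.003]
(660, -100, 140, -15) dp [-20.1  -7.8   0. ] tw [0.   0.   0.51]
(592, -282, 140, -44) dp [-19.3  -1.9   0. ] tw [0.    0.    0.506]
```

play_rows:
  dp:
    - [0,0,-1.5]
    - [0,0,-4]
    - [0,0,-7]
    - [0,0,-9.5]
    - [0,0,-11.3]
  twist:
    - [0,0,0]
    - [0,0,0]
    - [0,0,0]
    - [0,0,0]
    - [0,0,0]
  claw: [-0.5,-0.5,-0.5,-0.5,-0.5]

```text
t: 10.75
ee_pos: [0.6866, 0.1163, 0.1414]
orientation: [0.613, 0.79, 0.001, 0.001]
ft_force: [-0.3, 0.5, -3.4]
gripper_width: 0.064
grasp_force: 30.0
```

play_rows:
  dp:
    - [-2,-0.8,0]
    - [-6,-2.4,0]
    - [-11,-4.2,0]
    - [-16,-6.1,0]
    - [-20,-7.8,0]
  twist:
    - [0,0,0.1]
    - [0,0,0.2]
    - [0,0,0.3]
    - [0,0,0.4]
    - [0,0,0.51]
  claw: [-0.5,-0.5,-0.5,-0.5,-0.5]

```text
t: 11.25
ee_pos: [0.6598, -0.0984, 0.1394]
orientation: [0.794, 0.608, 0.0, 0.0]
ft_force: [1.2, 0.0, -3.3]
gripper_width: 0.0635
grasp_force: 30.0
```

play_rows:
  dp:
    - [-4.5,-0.4,0]
    - [-9,-0.9,0]
    - [-13,-1.3,0]
    - [-16.5,-1.6,0]
    - [-19,-1.9,0]
  twist:
    - [0,0,0.1]
    - [0,0,0.2]
    - [0,0,0.3]
    - [0,0,0.4]
    - [0,0,0.51]
  claw: [-0.5,-0.5,-0.5,-0.5,-0.5]

```text
t: 11.75
ee_pos: [0.5916, -0.2784, 0.1396]
orientation: [0.922, 0.387, 0.0, 0.0]
ft_force: [0.5, 0.4, -3.9]
gripper_width: 0.0639
grasp_force: 30.0
```

play_rows:
  dp:
    - [0,0,0]
    - [0,0,0]
    - [0,0,0]
    - [0,0,0]
  twist:
    - [0,0,0]
    - [0,0,0]
    - [0,0,0]
    - [0,0,0]
  claw: [-0.5,-0.5,-0.5,-0.5]

```text
t: 12.15
ee_pos: [0.594, -0.2741, 0.1386]
orientation: [0.92, 0.391, 0.0, -0.0]
ft_force: [-0.0, 0.3, -3.0]
gripper_width: 0.0639
grasp_force: 30.0
```

```bash
python3 - <<'E'
from h import *
go([(594,-280.5,140,-44),(594,-280.5,33,-44)])
E
```

```text
at [ 594.  -274.1  138.6] yaw -43.9 w 63.9 t 12.15
(594, -280.5, 140, -44) dp [-0.5  0.4 -0.1] tw [-0.    -0.001  0.002]
(594, -280.5, 33, -44) dp [ 0.   0.  10.7] tw [0. 0. 0.]
```

play_rows:
  dp:
    - [-0.4,0.4,2]
    - [-0.4,0.4,5]
    - [-0.4,0.4,7.5]
    - [-0.4,0.4,9.3]
    - [-0.4,0.4,10]
  twist:
    - [0,0,0]
    - [0,0,0]
    - [0,0,0]
    - [0,0,0]
    - [0,0,0]
  claw: [-0.5,-0.5,-0.5,-0.5,-0.5]

```text
t: 12.65
ee_pos: [0.5928, -0.28, 0.0367]
orientation: [0.92, 0.391, -0.001, -0.001]
ft_force: [-0.4, -0.0, -2.5]
gripper_width: 0.0637
grasp_force: 30.0
```

play_rows:
  dp:
    - [0,0,0.2]
    - [0,0,0.4]
    - [0,0,0.6]
    - [0,0,0.7]
    - [0,0,0.7]
  twist:
    - [0,0,0]
    - [0,0,0]
    - [0,0,0]
    - [0,0,0]
    - [0,0,0]
  claw: [-0.5,-0.5,-0.5,-0.5,-0.5]

```text
t: 13.15
ee_pos: [0.5936, -0.2813, 0.0319]
orientation: [0.921, 0.39, 0.0, 0.0]
ft_force: [0.0, -1.1, -3.8]
gripper_width: 0.0642
grasp_force: 30.0
```

Not in contact yet (about 1 mm above the floor); lower it a little and release.

play_rows:
  dp:
    - [0,0,0.1]
    - [0,0,0.1]
    - [0,0,0.1]
    - [0,0,0.1]
    - [0,0,0.1]
  twist:
    - [0,0,0]
    - [0,0,0]
    - [0,0,0]
    - [0,0,0]
    - [0,0,0]
  claw: [-0.5,-0.5,0.8,0.8,0.8]

```text
t: 13.65
ee_pos: [0.5935, -0.2814, 0.0308]
orientation: [0.921, 0.39, 0.0, 0.0]
ft_force: [-0.9, -0.3, -0.2]
gripper_width: 0.0763
grasp_force: 0.0
```

play_rows:
  dp:
    - [0,0,-2]
    - [0,0,-5]
    - [0,0,-9]
    - [0,0,-12]
    - [0,0,-14]
  twist:
    - [0,0,0]
    - [0,0,0]
    - [0,0,0]
    - [0,0,0]
    - [0,0,0]
  claw: [0.8,0.8,0.8,1,1]

```text
t: 14.15
ee_pos: [0.594, -0.2818, 0.1733]
orientation: [0.921, 0.39, 0.001, 0.001]
ft_force: [0.9, -0.8, 0.3]
gripper_width: 0.0848
grasp_force: 0.0
```

```bash
python3 - <<'E'
from h import *
import pickle
pickle.dump((sense(),capture("wrist"),capture("top")),open("w4.pkl","wb"))
go([(590,-170,160,-25),(578,-57,160,-5.5)])
E
```

```text
at [ 594.7 -282.3  174. ] yaw -44.1 w 86.5 t 14.25
(590, -170, 160, -25) dp [ 7.7 -8.2  1.4] tw [ 0.005 -0.001 -0.333]
(578, -57, 160, -5.5) dp [ 9.7 -5.9  0. ] tw [ 0.    0.   -0.34]
```

play_rows:
  dp:
    - [2,-2,0.4]
    - [4,-4,0.8]
    - [5.5,-5.5,1.1]
    - [7,-7,1.3]
    - [7.7,-8.2,1.4]
  twist:
    - [0,0,-0.07]
    - [0,0,-0.14]
    - [0,0,-0.2]
    - [0,0,-0.27]
    - [0,0,-0.33]
  claw: [1,1,1,1,1]

```text
t: 14.75
ee_pos: [0.588, -0.1666, 0.1557]
orientation: [0.843, 0.539, -0.0, -0.0]
ft_force: [0.3, 0.4, -0.9]
gripper_width: 0.0872
grasp_force: 0.0
```

play_rows:
  dp:
    - [3,-1.9,0]
    - [6,-3.8,0]
    - [8.5,-5.2,0]
    - [9.7,-5.9,0]
    - [9.7,-5.9,0]
  twist:
    - [0,0,-0.1]
    - [0,0,-0.2]
    - [0,0,-0.3]
    - [0,0,-0.34]
    - [0,0,-0.34]
  claw: [1,1,1,1,1]

```text
t: 15.25
ee_pos: [0.5758, -0.0543, 0.1565]
orientation: [0.74, 0.672, 0.0, -0.0]
ft_force: [0.5, 0.7, 0.0]
gripper_width: 0.0871
grasp_force: 0.0
```

play_rows:
  dp:
    - [0,0,0]
    - [0,0,0]
    - [0,0,0]
  twist:
    - [0,0,0]
    - [0,0,0]
    - [0,0,0]
  claw: [1,1,1]

```text
t: 15.55
ee_pos: [0.5758, -0.0578, 0.1566]
orientation: [0.742, 0.67, -0.0, 0.0]
ft_force: [-0.0, 0.0, -0.6]
gripper_width: 0.0872
grasp_force: 0.0
```

```bash
python3 - <<'E'
from h import *
import pickle
s=sense();c=capture("wrist");pickle.dump(c,open("w5.pkl","wb"))
print(s["ee_pos"],q2yaw(s["orientation"]))
a=pickle.load(open("w4.pkl","rb"));print(a[0]["ee_pos"],q2yaw(a[0]["orientation"]))
v=np.zeros((384,800,3),np.uint8);v[:,:400]=a[1]["img"][:,56:456];v[:,400:]=c["img"][:,56:456]
cv2.imwrite("pics/w45.png",v)
E
```

```text
[ 0.57578355 -0.05782765  0.15655981] -5.861158167769218
[ 0.59395941 -0.28183923  0.17334107] -44.07881248891561
```

View pics/w45.png

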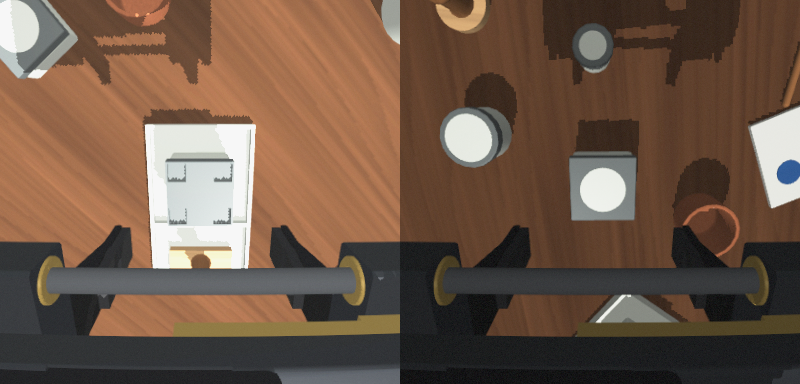

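Left: the tall tub lid sits in the larger bay with full-image corners (223,159), (289,159), (288,223), (224,223), and the stamp stands in the smaller bay. Right: the low tub lid has corners (226,156), (290,156), (291,219), (227,219), square to the fingers.

```bash
python3 - <<'E'
from h import *
import pickle
a=pickle.load(open("w4.pkl","rb"));b=pickle.load(open("w5.pkl","rb"))
def m(c,px,z):
    P=onplane(c,px,z)[:,:2]*1000
    print(P.mean(0).round(1),[np.linalg.norm(P[i]-P[i-1]).round(1) for i in range(4)],[np.degrees(np.arctan2(*(P[i]-P[i-1])[::-1])).round(1) for i in range(4)])
m(a[1],[(223,159),(289,159),(288,223),(224,223)],.070)
m(b,[(226,156),(290,156),(291,219),(227,219)],.046)
for c,z in((a[1],.07),(b,.046)):
    h=cv2.cvtColor(c["img"],cv2.COLOR_BGR2HSV);k=((h[...,1]<70)&(h[...,2]>75)&(h[...,2]<(235 if z>.05 else 256))).astype(np.uint8)
    for (r0,r1,c0,c1) in [(150,235,205,305)]:
        q=np.zeros_like(k);q[r0:r1,c0:c1]=k[r0:r1,c0:c1]
        K=max(cv2.findContours(q,0,1)[0],key=cv2.contourArea)[:,0];print(K.min(0),K.max(0),cv2.minAreaRect((onplane(c,K,z)[:,:2]*1000).astype(np.float32)))
print(onplane(a[1],[(56+200,261)],.070)*1000)
E
```

```text
[ 592.8 -282.1] [np.float64(63.0), np.float64(60.0), np.float64(63.0), np.float64(62.3)] [np.float64(44.8), np.float64(-44.1), np.float64(-133.1), np.float64(135.8)]
[576.9 -57.5] [np.float64(63.3), np.float64(59.6), np.float64(63.3), np.float64(63.7)] [np.float64(83.2), np.float64(-5.9), np.float64(-93.1), np.float64(174.1)]
[210 150] [304 225] ((595.0303344726562, -280.06884765625), (73.38487243652344, 89.71565246582031), 45.87291717529297)
[225 157] [292 220] ((576.7451171875, -58.53133773803711), (63.39527893066406, 63.62834548950195), 84.16089630126953)
[[ 541.61788249 -334.82233249   70.        ]]
```

play_rows:
  dp:
    - [0,0.1,4]
    - [0,0.1,8.5]
    - [0,0.1,12]
    - [0,0.1,13.8]
    - [0,0.1,14.2]
  twist:
    - [0,0,0]
    - [0,0,0]
    - [0,0,0]
    - [0,0,0]
    - [0,0,0]
  claw: [1,1,1,1,1]

```text
t: 16.1
ee_pos: [0.5751, -0.0568, 0.0122]
orientation: [0.742, 0.671, -0.002, -0.001]
ft_force: [1.0, -0.8, 1.3]
gripper_width: 0.0872
grasp_force: 0.0
```

play_rows:
  dp:
    - [0,0,0]
    - [0,0,0]
    - [0,0,0]
    - [0,0,0]
    - [0,0,0]
  twist:
    - [0,0,0]
    - [0,0,0]
    - [0,0,0]
    - [0,0,0]
    - [0,0,0]
  claw: [0.6,0.2,-0.2,-0.5,-0.5]

```text
t: 16.6
ee_pos: [0.5776, -0.056, 0.0157]
orientation: [0.741, 0.671, 0.001, 0.0]
ft_force: [-1.2, 0.5, 7.2]
gripper_width: 0.0639
grasp_force: 30.0
```

```bash
python3 - <<'E'
from h import *
s=sense();p=s["ee_pos"]*1000;y=np.radians(q2yaw(s["orientation"]));o=np.dot(np.array([576.8,-58])-p[:2],[-np.sin(y),np.cos(y)]);print("tub offset along tool x mm",o)
t=np.radians(-44);T=np.array([592.5,-282.5])-o*np.array([-np.sin(t),np.cos(t)]);print(T)
go([(p[0],p[1],150,-5.8),(590,-160,150,-24),(*T,150,-44),(*T,p[2]+66,-44)])
E
```

```text
tub offset along tool x mm -2.03787957082853
[ 593.9156301  -281.03407212]
at [577.6 -56.   15.7] yaw -5.7 w 63.9 t 16.6
(np.float64(577.6223928719071), np.float64(-56.03373316691134), 150, -5.8) dp [  0.    0.  -13.4] tw [ 0.002 -0.001  0.002]
(590, -160, 150, -24) dp [-10.2   2.3   0. ] tw [0.    0.    0.318]
(np.float64(593.9156301018634), np.float64(-281.034072116406), 150, -44) dp [-10.9   5.3   0. ] tw [0.    0.    0.349]
(np.float64(593.9156301018634), np.float64(-281.034072116406), np.float64(81.66073655416879), -44) dp [0.  0.  6.8] tw [0. 0. 0.]
```

play_rows:
  dp:
    - [0,0,-1.5]
    - [0,0,-5]
    - [0,0,-9]
    - [0,0,-12]
    - [0,0,-13.4]
  twist:
    - [0,0,0]
    - [0,0,0]
    - [0,0,0]
    - [0,0,0]
    - [0,0,0]
  claw: [-0.5,-0.5,-0.5,-0.5,-0.5]

```text
t: 17.1
ee_pos: [0.578, -0.0564, 0.1522]
orientation: [0.741, 0.671, 0.002, 0.001]
ft_force: [-0.3, -0.9, -2.2]
gripper_width: 0.0634
grasp_force: 30.0
```

play_rows:
  dp:
    - [-1.5,0.3,0]
    - [-3.5,0.8,0]
    - [-6,1.4,0]
    - [-8.5,1.9,0]
    - [-10.2,2.3,0]
  twist:
    - [0,0,0.05]
    - [0,0,0.12]
    - [0,0,0.2]
    - [0,0,0.26]
    - [0,0,0.32]
  claw: [-0.5,-0.5,-0.5,-0.5,-0.5]

```text
t: 17.6
ee_pos: [0.5881, -0.164, 0.1468]
orientation: [0.841, 0.541, -0.002, -0.0]
ft_force: [0.5, -0.5, -1.8]
gripper_width: 0.0638
grasp_force: 30.0
```

play_rows:
  dp:
    - [-2.5,1.2,0]
    - [-5,2.4,0]
    - [-7.5,3.7,0]
    - [-9.5,4.6,0]
    - [-10.9,5.3,0]
  twist:
    - [0,0,0.08]
    - [0,0,0.16]
    - [0,0,0.24]
    - [0,0,0.3]
    - [0,0,0.35]
  claw: [-0.5,-0.5,-0.5,-0.5,-0.5]

```text
t: 18.1
ee_pos: [0.5923, -0.284, 0.1472]
orientation: [0.922, 0.387, -0.001, -0.0]
ft_force: [-1.0, -0.5, -1.3]
gripper_width: 0.0639
grasp_force: 30.0
```

play_rows:
  dp:
    - [0,0,0]
    - [0,0,0]
    - [0,0,0]
    - [0,0,0]
    - [0,0,0]
  twist:
    - [0,0,0]
    - [0,0,0]
    - [0,0,0]
    - [0,0,0]
    - [0,0,0]
  claw: [-0.5,-0.5,-0.5,-0.5,-0.5]

```text
t: 18.6
ee_pos: [0.594, -0.28, 0.1486]
orientation: [0.92, 0.391, 0.0, -0.0]
ft_force: [0.7, 0.3, -1.1]
gripper_width: 0.0638
grasp_force: 30.0
```

```bash
python3 - <<'E'
from h import *
go([(593.8,-281,150,-44),(593.8,-281,81.7,-44)])
E
```

```text
at [ 594.  -280.   148.6] yaw -44.0 w 63.8 t 18.6
(593.8, -281, 150, -44) dp [-0.1  0.1 -0.1] tw [-0.    -0.001  0.   ]
(593.8, -281, 81.7, -44) dp [0.  0.  6.8] tw [0. 0. 0.]
```

Descend to just above the lid first, then slowly.

play_rows:
  dp:
    - [-0.1,0.1,1.5]
    - [-0.1,0.1,3.5]
    - [-0.1,0.1,5]
    - [-0.1,0.1,5.8]
    - [-0.1,0.1,6]
  twist:
    - [0,0,0]
    - [0,0,0]
    - [0,0,0]
    - [0,0,0]
    - [0,0,0]
  claw: [-0.5,-0.5,-0.5,-0.5,-0.5]

```text
t: 19.1
ee_pos: [0.5931, -0.2821, 0.0872]
orientation: [0.921, 0.39, -0.001, -0.001]
ft_force: [0.5, 0.6, -0.8]
gripper_width: 0.0639
grasp_force: 30.0
```

play_rows:
  dp:
    - [0,0,0.1]
    - [0,0,0.3]
    - [0,0,0.5]
    - [0,0,0.6]
    - [0,0,0.6]
  twist:
    - [0,0,0]
    - [0,0,0]
    - [0,0,0]
    - [0,0,0]
    - [0,0,0]
  claw: [-0.5,-0.5,-0.5,-0.5,-0.5]

```text
t: 19.6
ee_pos: [0.5937, -0.2824, 0.0826]
orientation: [0.921, 0.39, 0.0, 0.0]
ft_force: [0.2, -1.0, -1.1]
gripper_width: 0.0639
grasp_force: 30.0
```

```bash
python3 - <<'E'
from h import *
s=sense();print(s["ft_force"]);go([(593.8,-281,81.7,-44)])
E
```

```text
[ 0.18793847 -0.97026018 -1.12867531]
at [ 593.7 -282.4   82.6] yaw -44.1 w 63.9 t 19.6
(593.8, -281, 81.7, -44) dp [ 0.1 -0.1  0.1] tw [ 0.    -0.    -0.001]
```

No force, with the foot tips already 3 mm below the ridge top, so the feet are in the recesses. Seat it and release.

play_rows:
  dp:
    - [0,0,0.1]
    - [0,0,0.1]
    - [0,0,0.1]
    - [0,0,0.1]
    - [0,0,0.1]
  twist:
    - [0,0,0]
    - [0,0,0]
    - [0,0,0]
    - [0,0,0]
    - [0,0,0]
  claw: [-0.5,-0.5,0.8,0.8,0.8]

```text
t: 20.1
ee_pos: [0.5937, -0.2824, 0.0817]
orientation: [0.921, 0.39, 0.0, 0.0]
ft_force: [-0.8, 0.5, -0.4]
gripper_width: 0.0767
grasp_force: 0.0
```

play_rows:
  dp:
    - [0,0,-2]
    - [0,0,-5]
    - [0,0,-8]
    - [0,0,-11]
    - [0,0,-12]
  twist:
    - [0,0,0]
    - [0,0,0]
    - [0,0,0]
    - [0,0,0]
    - [0,0,0]
  claw: [0.8,0.8,0.8,1,1]

```text
t: 20.6
ee_pos: [0.5947, -0.2834, 0.2049]
orientation: [0.921, 0.39, 0.002, 0.001]
ft_force: [-0.6, -0.1, 0.3]
gripper_width: 0.0848
grasp_force: 0.0
```

play_rows:
  dp:
    - [0,0,0]
    - [0,0,0]
  twist:
    - [0,0,0]
    - [0,0,0]
  claw: [1,1]

```text
t: 20.8
ee_pos: [0.5934, -0.282, 0.2004]
orientation: [0.921, 0.39, -0.0, -0.0]
ft_force: [1.0, -0.0, -0.4]
gripper_width: 0.0869
grasp_force: 0.0
```

```bash
python3 - <<'E'
from h import *
import pickle
a=capture("wrist");b=capture("scene");pickle.dump((a,b),open("w6.pkl","wb"))
v=np.zeros((400,800,3),np.uint8);v[:384,:400]=a["img"][:,56:456];v[:,400:]=cv2.resize(b["img"][170:290,60:180],(400,400),interpolation=cv2.INTER_CUBIC)
cv2.imwrite("pics/w6.png",v)
P=onplane(a,[(10,10)],0)
go([(540,-120,180,-10),(460,5,160,0)])
E
```

```text
at [ 593.1 -281.9  199.9] yaw -44.1 w 86.5 t 20.9
(540, -120, 180, -10) dp [  7.9 -15.1   2. ] tw [-0.002  0.    -0.594]
(460, 5, 160, 0) dp [ 10.9 -10.    2. ] tw [ 0.     0.    -0.175]
```

View pics/w6.png

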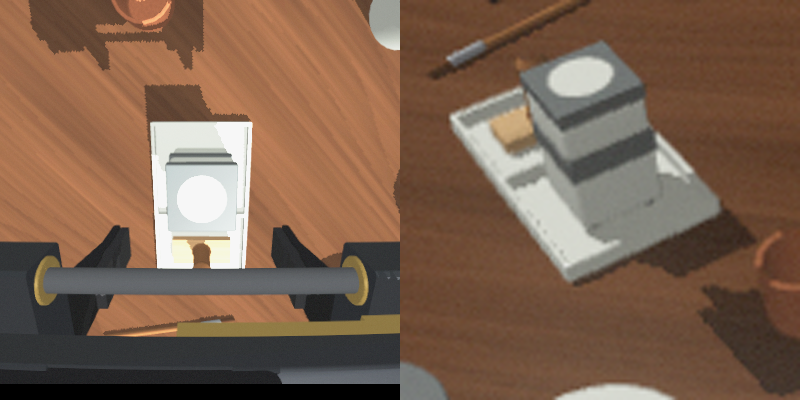

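The low tub sits flat and square on the tall tub, with the stamp in the smaller bay. Next is the squat jar.

play_rows:
  dp:
    - [1.6,-3,0.4]
    - [3.3,-6,0.8]
    - [5,-9.1,1.2]
    - [6.6,-12.1,1.6]
    - [7.9,-15.1,2]
  twist:
    - [0,0,-0.12]
    - [0,0,-0.24]
    - [0,0,-0.36]
    - [0,0,-0.48]
    - [0,0,-0.59]
  claw: [1,1,1,1,1]

```text
t: 21.4
ee_pos: [0.5392, -0.1187, 0.1802]
orientation: [0.766, 0.643, -0.001, -0.0]
ft_force: [0.2, 0.4, 0.5]
gripper_width: 0.0871
grasp_force: 0.0
```

play_rows:
  dp:
    - [3.2,-2.9,0.5]
    - [6.4,-5.8,1]
    - [9,-8.3,1.5]
    - [10.9,-10,2]
    - [10.9,-10,2]
  twist:
    - [0,0,-0.05]
    - [0,0,-0.1]
    - [0,0,-0.15]
    - [0,0,-0.17]
    - [0,0,-0.17]
  claw: [1,1,1,1,1]

```text
t: 21.9
ee_pos: [0.4586, 0.0076, 0.16]
orientation: [0.708, 0.706, -0.001, -0.001]
ft_force: [-0.5, 0.2, 0.7]
gripper_width: 0.0872
grasp_force: 0.0
```

play_rows:
  dp:
    - [0,0,0]
    - [0,0,0]
    - [0,0,0]
  twist:
    - [0,0,0]
    - [0,0,0]
    - [0,0,0]
  claw: [1,1,1]

```text
t: 22.2
ee_pos: [0.4615, 0.0033, 0.1615]
orientation: [0.711, 0.703, -0.0, 0.0]
ft_force: [0.1, -0.5, 0.5]
gripper_width: 0.087
grasp_force: 0.0
```

```bash
python3 - <<'E'
from h import *
import pickle
c=capture("wrist");pickle.dump(c,open("w7.pkl","wb"))
p=proj(c,[[.4597,.0045,.048]])[0];print(p)
h=cv2.cvtColor(c["img"],cv2.COLOR_BGR2HSV);k=((h[...,1]<70)&(h[...,2]>70)).astype(np.uint8);k[235:]=0
n,l,st,ce=cv2.connectedComponentsWithStats(k)
for i in range(1,n):
    if st[i,4]>300:
        q=np.argwhere(l==i)[:,::-1];H=cv2.convexHull(q.astype(np.float32))[:,0];P=(onplane(c,H,.048)[:,:2]*1000).astype(np.float32);print(st[i],cv2.minEnclosingCircle(P))
cv2.imwrite("pics/w7.png",c["img"])
go([(460,5,12,0)])
E
```

```text
[255.44265498 187.00606785]
[249  58  32  26 446] ((468.81341552734375, 110.93365478515625), 16.412349700927734)
[ 354  102   58   39 1784] ((577.1421508789062, 67.25775146484375), 27.00368309020996)
[ 227  152   57   62 2731] ((458.7499694824219, 7.929580211639404), 30.958820343017578)
[490 184  22  51 959] ((714.9912719726562, -24.23041534423828), 29.244482040405273)
at [461.5   3.5 161.5] yaw -0.6 w 87.1 t 22.25
(460, 5, 12, 0) dp [ 0.2 -0.2 15. ] tw [-0.     0.001 -0.011]
```

View pics/w7.png

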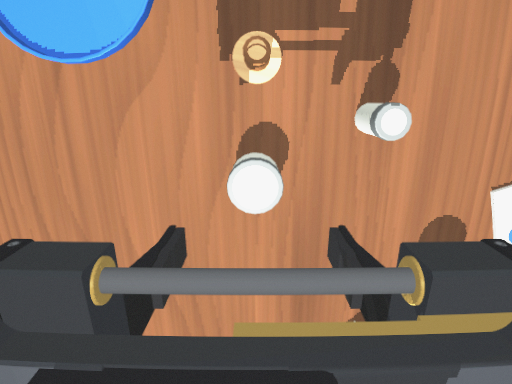

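The jar lid is centred at (255,187), right where it was predicted. Descend and grasp.

play_rows:
  dp:
    - [0.1,-0.1,4]
    - [0.1,-0.1,8.5]
    - [0.1,-0.1,12.5]
    - [0.1,-0.1,14.5]
    - [0.1,-0.1,14.8]
  twist:
    - [0,0,0]
    - [0,0,0]
    - [0,0,0]
    - [0,0,0]
    - [0,0,0]
  claw: [1,1,1,1,1]

```text
t: 22.75
ee_pos: [0.4584, 0.0042, 0.0113]
orientation: [0.711, 0.703, -0.002, -0.001]
ft_force: [-0.1, -0.2, -0.6]
gripper_width: 0.0871
grasp_force: 0.0
```

play_rows:
  dp:
    - [0,0,0]
    - [0,0,0]
    - [0,0,0]
    - [0,0,0]
    - [0,0,0]
  twist:
    - [0,0,0]
    - [0,0,0]
    - [0,0,0]
    - [0,0,0]
    - [0,0,0]
  claw: [0.6,0.2,-0.2,-0.5,-0.5]

```text
t: 23.25
ee_pos: [0.4606, 0.0057, 0.0142]
orientation: [0.71, 0.704, 0.001, 0.0]
ft_force: [0.1, 0.8, 3.1]
gripper_width: 0.0556
grasp_force: 30.1
```

```bash
python3 - <<'E'
from h import *
s=sense();p=s["ee_pos"]*1000;print("offset tool x",4.5-p[1])
go([(p[0],p[1],150,0),(490,180,150,15),(509,342,150,30),(509,342,p[2]+4,30)])
E
```

```text
offset tool x -1.2035407721587328
at [460.6   5.7  14.2] yaw -0.5 w 55.6 t 23.25
(np.float64(460.5666024459488), np.float64(5.703540772158733), 150, 0) dp [  0.    0.  -13.6] tw [ 0.001 -0.001 -0.009]
(490, 180, 150, 15) dp [17.4  2.9  0. ] tw [ 0.     0.    -0.262]
(509, 342, 150, 30) dp [15.2  6.   0. ] tw [ 0.     0.    -0.262]
(509, 342, np.float64(18.18879367666381), 30) dp [ 0.   0.  13.2] tw [0. 0. 0.]
```

play_rows:
  dp:
    - [0,0,-1.5]
    - [0,0,-5]
    - [0,0,-9]
    - [0,0,-12]
    - [0,0,-13.6]
  twist:
    - [0,0,0]
    - [0,0,0]
    - [0,0,0]
    - [0,0,0]
    - [0,0,-0.01]
  claw: [-0.5,-0.5,-0.5,-0.5,-0.5]

```text
t: 23.75
ee_pos: [0.4612, 0.0055, 0.1523]
orientation: [0.707, 0.707, 0.002, 0.001]
ft_force: [0.9, -0.4, -0.8]
gripper_width: 0.0558
grasp_force: 30.0
```

play_rows:
  dp:
    - [2,0.3,0]
    - [5.5,0.9,0]
    - [9.5,1.6,0]
    - [13.5,2.2,0]
    - [17.4,2.9,0]
  twist:
    - [0,0,-0.03]
    - [0,0,-0.08]
    - [0,0,-0.14]
    - [0,0,-0.2]
    - [0,0,-0.26]
  claw: [-0.5,-0.5,-0.5,-0.5,-0.5]

```text
t: 24.25
ee_pos: [0.4883, 0.182, 0.1487]
orientation: [0.608, 0.794, -0.0, -0.0]
ft_force: [0.3, -0.5, -1.0]
gripper_width: 0.0559
grasp_force: 30.0
```

play_rows:
  dp:
    - [3.8,1.5,0]
    - [7.5,3,0]
    - [11,4.3,0]
    - [13.7,5.4,0]
    - [15.2,6,0]
  twist:
    - [0,0,-0.06]
    - [0,0,-0.12]
    - [0,0,-0.18]
    - [0,0,-0.23]
    - [0,0,-0.26]
  claw: [-0.5,-0.5,-0.5,-0.5,-0.5]

```text
t: 24.75
ee_pos: [0.5062, 0.3453, 0.1481]
orientation: [0.499, 0.867, -0.001, -0.001]
ft_force: [0.8, -0.4, -2.0]
gripper_width: 0.0552
grasp_force: 30.0
```

play_rows:
  dp:
    - [0,0,0]
    - [0,0,0]
    - [0,0,0]
    - [0,0,0]
    - [0,0,0]
  twist:
    - [0,0,0]
    - [0,0,0]
    - [0,0,0]
    - [0,0,0]
    - [0,0,0]
  claw: [-0.5,-0.5,-0.5,-0.5,-0.5]

```text
t: 25.25
ee_pos: [0.508, 0.3409, 0.1498]
orientation: [0.502, 0.865, 0.0, 0.0]
ft_force: [0.5, -0.1, -0.1]
gripper_width: 0.0556
grasp_force: 30.0
```

```bash
python3 - <<'E'
from h import *
go([(509,342,18.2,30)])
E
```

```text
at [508.  340.9 149.8] yaw 29.8 w 55.6 t 25.25
(509, 342, 18.2, 30) dp [ 0.   0.1 13.2] tw [ 0.    -0.    -0.004]
```

play_rows:
  dp:
    - [0,0,3]
    - [0,0,7]
    - [0,0,10.5]
    - [0,0,12]
    - [0,0,12.5]
  twist:
    - [0,0,0]
    - [0,0,0]
    - [0,0,0]
    - [0,0,0]
    - [0,0,0]
  claw: [-0.5,-0.5,-0.5,-0.5,-0.5]

```text
t: 25.75
ee_pos: [0.5071, 0.341, 0.0233]
orientation: [0.501, 0.865, -0.001, -0.0]
ft_force: [-0.2, -0.4, -1.1]
gripper_width: 0.0553
grasp_force: 30.0
```

play_rows:
  dp:
    - [0,0,0.2]
    - [0,0,0.4]
    - [0,0,0.6]
    - [0,0,0.6]
    - [0,0,0.6]
  twist:
    - [0,0,0]
    - [0,0,0]
    - [0,0,0]
    - [0,0,0]
    - [0,0,0]
  claw: [-0.5,-0.5,-0.5,-0.5,-0.5]

```text
t: 26.25
ee_pos: [0.508, 0.342, 0.0191]
orientation: [0.501, 0.865, 0.0, 0.0]
ft_force: [-0.1, 0.5, -0.6]
gripper_width: 0.0555
grasp_force: 30.0
```

play_rows:
  dp:
    - [0,0,0.1]
    - [0,0,0.1]
    - [0,0,0.1]
    - [0,0,0.1]
    - [0,0,0.1]
  twist:
    - [0,0,0]
    - [0,0,0]
    - [0,0,0]
    - [0,0,0]
    - [0,0,0]
  claw: [-0.5,-0.5,0.8,0.8,0.8]

```text
t: 26.75
ee_pos: [0.5077, 0.3418, 0.0175]
orientation: [0.501, 0.865, -0.0, 0.0]
ft_force: [0.1, -0.4, -0.1]
gripper_width: 0.0715
grasp_force: 0.0
```

play_rows:
  dp:
    - [0,0,-2]
    - [0,0,-5]
    - [0,0,-9]
    - [0,0,-13]
    - [0,0,-15]
  twist:
    - [0,0,0]
    - [0,0,0]
    - [0,0,0]
    - [0,0,0]
    - [0,0,0]
  claw: [0.8,0.8,0.8,1,1]

```text
t: 27.25
ee_pos: [0.5089, 0.3424, 0.1713]
orientation: [0.501, 0.865, 0.002, 0.001]
ft_force: [0.1, 0.8, -0.5]
gripper_width: 0.085
grasp_force: 0.0
```

```bash
python3 - <<'E'
from h import *
import pickle
c=capture("wrist");pickle.dump(c,open("w8.pkl","wb"));cv2.imwrite("pics/w8.png",c["img"])
go([(580,180,180,12),(640,30,180,0),(681,-112,165,-9)])
E
```

```text
at [509.8 343.  173.5] yaw 29.8 w 85.7 t 27.3
(580, 180, 180, 12) dp [-17.6  -2.   -0.7] tw [ 0.007 -0.003  0.311]
(640, 30, 180, 0) dp [-15.9   2.8   0. ] tw [0.    0.    0.209]
(681, -112, 165, -9) dp [-14.2   4.1   1.5] tw [0.    0.    0.157]
```

View pics/w8.png

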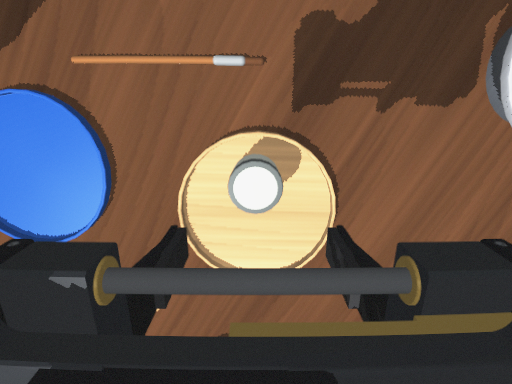

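The jar stands on the wood tray: lid centre (256,187), rim spanning columns 178..336 and with its top at row 131.

```bash
python3 - <<'E'
from h import *
import pickle
c=pickle.load(open("w8.pkl","rb"))
P=onplane(c,[(178.5,203),(335.5,203),(257,131.5)],.014)[:,:2]*1000;J=onplane(c,[(256,187)],.052)[:,:2]*1000
print(P,J,np.linalg.norm(P[1]-P[0]))
t=np.radians(29.8);u=np.array([-np.sin(t),np.cos(t)])
mid=P[:2].mean(0);print("ctr",mid+u*np.dot(P[2]-92*u-mid,u))
E
```

```text
[[446.03886549 271.56723978]
 [602.58209355 360.99310688]
 [484.09529122 386.27489308]] [[508.18567302 341.93096422]] 180.2852405427554
ctr [529.91391006 306.49603206]
```

play_rows:
  dp:
    - [-3,-0.3,-0.1]
    - [-7,-0.8,-0.3]
    - [-11,-1.3,-0.4]
    - [-14.5,-1.7,-0.6]
    - [-17.6,-2,-0.7]
  twist:
    - [0,0,0.06]
    - [0,0,0.12]
    - [0,0,0.18]
    - [0,0,0.25]
    - [0,0,0.31]
  claw: [1,1,1,1,1]

```text
t: 27.8
ee_pos: [0.5785, 0.1763, 0.1743]
orientation: [0.631, 0.776, -0.0, 0.0]
ft_force: [0.2, -1.0, -0.4]
gripper_width: 0.087
grasp_force: 0.0
```

play_rows:
  dp:
    - [-3.2,0.6,0]
    - [-6.4,1.1,0]
    - [-9.6,1.7,0]
    - [-12.8,2.2,0]
    - [-15.9,2.8,0]
  twist:
    - [0,0,0.04]
    - [0,0,0.08]
    - [0,0,0.12]
    - [0,0,0.16]
    - [0,0,0.21]
  claw: [1,1,1,1,1]

```text
t: 28.3
ee_pos: [0.6387, 0.0275, 0.174]
orientation: [0.708, 0.706, -0.0, -0.0]
ft_force: [-0.0, 0.1, 0.3]
gripper_width: 0.087
grasp_force: 0.0
```

play_rows:
  dp:
    - [-4,1.2,0.4]
    - [-8,2.3,0.8]
    - [-12,3.4,1.2]
    - [-14.2,4.1,1.5]
    - [-14.2,4.1,1.5]
  twist:
    - [0,0,0.04]
    - [0,0,0.08]
    - [0,0,0.12]
    - [0,0,0.16]
    - [0,0,0.16]
  claw: [1,1,1,1,1]

```text
t: 28.8
ee_pos: [0.6788, -0.1183, 0.1584]
orientation: [0.764, 0.646, -0.002, 0.001]
ft_force: [0.4, 0.4, -0.4]
gripper_width: 0.0873
grasp_force: 0.0
```

play_rows:
  dp:
    - [0,0,0]
    - [0,0,0]
    - [0,0,0]
  twist:
    - [0,0,0]
    - [0,0,0]
    - [0,0,0]
  claw: [1,1,1]

```text
t: 29.1
ee_pos: [0.6799, -0.1106, 0.1596]
orientation: [0.76, 0.65, 0.0, -0.0]
ft_force: [0.1, 0.2, -0.0]
gripper_width: 0.087
grasp_force: 0.0
```

```bash
python3 - <<'E'
from h import *
import pickle
c=capture("wrist");pickle.dump(c,open("w9.pkl","wb"));cv2.imwrite("pics/w9.png",c["img"])
print(proj(c,[[.681,-.1116,.052],[.651,-.1116,.052],[.711,-.1116,.052]]))
go([(681,-112,14,-9)])
E
```

```text
[[258.66195688 190.78754471]
 [227.73995051 195.46105738]
 [289.89252989 186.06834507]]
at [ 679.9 -110.8  159.7] yaw -9.0 w 86.7 t 29.15
(681, -112, 14, -9) dp [-0.1  0.1 14.6] tw [ 0.    -0.001  0.   ]
```

View pics/w9.png

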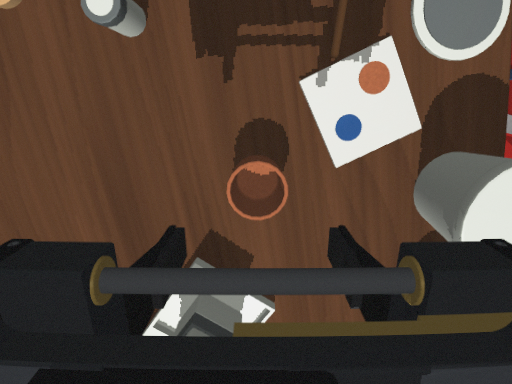

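The cup rim is centred at (258,190), as predicted, with clear space for the fingers.

play_rows:
  dp:
    - [-0.1,0.1,4]
    - [-0.1,0.1,8.5]
    - [-0.1,0.1,12.5]
    - [-0.1,0.1,14.3]
    - [-0.1,0.1,14.6]
  twist:
    - [0,0,0]
    - [0,0,0]
    - [0,0,0]
    - [0,0,0]
    - [0,0,0]
  claw: [1,1,1,1,1]

```text
t: 29.65
ee_pos: [0.6794, -0.1126, 0.0116]
orientation: [0.761, 0.649, -0.001, -0.001]
ft_force: [-0.4, 0.4, 0.3]
gripper_width: 0.0869
grasp_force: 0.0
```

play_rows:
  dp:
    - [0,0,0]
    - [0,0,0]
    - [0,0,0]
    - [0,0,0]
    - [0,0,0]
  twist:
    - [0,0,0]
    - [0,0,0]
    - [0,0,0]
    - [0,0,0]
    - [0,0,0]
  claw: [0.6,0.2,-0.2,-0.5,-0.5]

```text
t: 30.15
ee_pos: [0.681, -0.1136, 0.0148]
orientation: [0.761, 0.649, 0.0, 0.0]
ft_force: [-1.8, 0.2, 5.8]
gripper_width: 0.0584
grasp_force: 30.2
```

```bash
python3 - <<'E'
from h import *
s=sense();p=s["ee_pos"]*1000
go([(p[0],p[1],160,-9),(640,40,160,4),(590,160,160,17),(550.5,271.5,160,30),(550.5,271.5,p[2]+4,30)])
E
```

```text
at [ 681.  -113.6   14.8] yaw -9.1 w 58.4 t 30.15
(np.float64(681.0179846204816), np.float64(-113.55757121585424), 160, -9) dp [  0.    0.  -14.5] tw [ 0.001 -0.    -0.002]
(640, 40, 160, 4) dp [14.5 -6.5  0. ] tw [ 0.     0.    -0.227]
(590, 160, 160, 17) dp [12.3 -4.2  0. ] tw [ 0.     0.    -0.227]
(550.5, 271.5, 160, 30) dp [11.8 -0.5  0. ] tw [ 0.     0.    -0.227]
(550.5, 271.5, np.float64(18.750609064680763), 30) dp [ 0.   0.  14.1] tw [0. 0. 0.]
```

play_rows:
  dp:
    - [0,0,-1.5]
    - [0,0,-5]
    - [0,0,-9]
    - [0,0,-12.5]
    - [0,0,-14.5]
  twist:
    - [0,0,0]
    - [0,0,0]
    - [0,0,0]
    - [0,0,0]
    - [0,0,0]
  claw: [-0.5,-0.5,-0.5,-0.5,-0.5]

```text
t: 30.65
ee_pos: [0.6816, -0.1142, 0.1631]
orientation: [0.761, 0.648, 0.001, 0.002]
ft_force: [0.2, 0.3, -2.0]
gripper_width: 0.0587
grasp_force: 30.1
```

play_rows:
  dp:
    - [2,-0.9,0]
    - [5,-2.2,0]
    - [8.5,-3.8,0]
    - [12,-5.4,0]
    - [14.5,-6.5,0]
  twist:
    - [0,0,-0.04]
    - [0,0,-0.09]
    - [0,0,-0.14]
    - [0,0,-0.19]
    - [0,0,-0.23]
  claw: [-0.5,-0.5,-0.5,-0.5,-0.5]

```text
t: 31.15
ee_pos: [0.6387, 0.0429, 0.1595]
orientation: [0.68, 0.733, 0.001, -0.0]
ft_force: [0.0, 0.4, -1.3]
gripper_width: 0.0586
grasp_force: 30.1
```

play_rows:
  dp:
    - [2.5,-0.8,0]
    - [5,-1.7,0]
    - [7.5,-2.6,0]
    - [10,-3.4,0]
    - [12.3,-4.2,0]
  twist:
    - [0,0,-0.05]
    - [0,0,-0.09]
    - [0,0,-0.14]
    - [0,0,-0.19]
    - [0,0,-0.23]
  claw: [-0.5,-0.5,-0.5,-0.5,-0.5]

```text
t: 31.65
ee_pos: [0.5883, 0.1607, 0.1596]
orientation: [0.592, 0.806, 0.0, 0.0]
ft_force: [-0.3, -0.3, -2.3]
gripper_width: 0.0587
grasp_force: 30.1
```

play_rows:
  dp:
    - [3,-0.1,0]
    - [6,-0.2,0]
    - [8.5,-0.3,0]
    - [10.8,-0.4,0]
    - [11.8,-0.5,0]
  twist:
    - [0,0,-0.05]
    - [0,0,-0.1]
    - [0,0,-0.15]
    - [0,0,-0.2]
    - [0,0,-0.22]
  claw: [-0.5,-0.5,-0.5,-0.5,-0.5]

```text
t: 32.15
ee_pos: [0.548, 0.2736, 0.1587]
orientation: [0.499, 0.867, 0.0, -0.0]
ft_force: [-0.2, 0.5, -1.8]
gripper_width: 0.0591
grasp_force: 30.1
```

play_rows:
  dp:
    - [0,0,0]
    - [0,0,0]
    - [0,0,0]
    - [0,0,0]
    - [0,0,0]
  twist:
    - [0,0,0]
    - [0,0,0]
    - [0,0,0]
    - [0,0,0]
    - [0,0,0]
  claw: [-0.5,-0.5,-0.5,-0.5,-0.5]

```text
t: 32.65
ee_pos: [0.5494, 0.27, 0.1586]
orientation: [0.502, 0.865, -0.0, 0.0]
ft_force: [0.5, -1.4, -0.3]
gripper_width: 0.0591
grasp_force: 30.1
```

```bash
python3 - <<'E'
from h import *
go([(550.5,271.5,18.8,30)])
E
```

```text
at [549.4 270.  158.6] yaw 29.8 w 59.1 t 32.65
(550.5, 271.5, 18.8, 30) dp [ 0.1  0.2 14. ] tw [-0.     0.    -0.004]
```

The grip width has grown by about 0.6 mm, so the cup may have slipped down the pads. Lower it carefully and watch the force.

play_rows:
  dp:
    - [0.1,0.1,3]
    - [0.1,0.1,7]
    - [0.1,0.1,10.5]
    - [0.1,0.1,12.5]
    - [0.1,0.1,12.8]
  twist:
    - [0,0,0]
    - [0,0,0]
    - [0,0,0]
    - [0,0,0]
    - [0,0,0]
  claw: [-0.5,-0.5,-0.5,-0.5,-0.5]

```text
t: 33.15
ee_pos: [0.5477, 0.271, 0.0277]
orientation: [0.501, 0.865, -0.002, -0.001]
ft_force: [0.3, -0.3, -1.0]
gripper_width: 0.0588
grasp_force: 30.1
```

play_rows:
  dp:
    - [0,0,0.1]
    - [0,0,0.2]
    - [0,0,0.3]
    - [0,0,0.3]
  twist:
    - [0,0,0]
    - [0,0,0]
    - [0,0,0]
    - [0,0,0]
  claw: [-0.5,-0.5,-0.5,-0.5]

```text
t: 33.55
ee_pos: [0.5499, 0.2725, 0.0285]
orientation: [0.501, 0.865, 0.001, 0.0]
ft_force: [-0.8, -0.7, -1.0]
gripper_width: 0.0584
grasp_force: 30.1
```

play_rows:
  dp:
    - [0,0,0.1]
    - [0,0,0.2]
    - [0,0,0.3]
    - [0,0,0.3]
  twist:
    - [0,0,0]
    - [0,0,0]
    - [0,0,0]
    - [0,0,0]
  claw: [-0.5,-0.5,-0.5,-0.5]

```text
t: 33.95
ee_pos: [0.5493, 0.2722, 0.0244]
orientation: [0.501, 0.865, -0.0, -0.0]
ft_force: [0.8, -0.3, -0.9]
gripper_width: 0.0585
grasp_force: 30.1
```

play_rows:
  dp:
    - [0,0,0.1]
    - [0,0,0.3]
    - [0,0,0.5]
    - [0,0,0.5]
    - [0,0,0.5]
  twist:
    - [0,0,0]
    - [0,0,0]
    - [0,0,0]
    - [0,0,0]
    - [0,0,0]
  claw: [-0.5,-0.5,-0.5,-0.5,-0.5]

```text
t: 34.45
ee_pos: [0.5494, 0.2722, 0.0194]
orientation: [0.501, 0.865, -0.0, -0.0]
ft_force: [-0.5, 0.1, -1.4]
gripper_width: 0.0585
grasp_force: 30.1
```

play_rows:
  dp:
    - [0,0,0.1]
    - [0,0,0.1]
    - [0,0,0.1]
    - [0,0,0.1]
    - [0,0,0.1]
  twist:
    - [0,0,0]
    - [0,0,0]
    - [0,0,0]
    - [0,0,0]
    - [0,0,0]
  claw: [-0.5,-0.5,0.8,0.8,0.8]

```text
t: 34.95
ee_pos: [0.5495, 0.2723, 0.0186]
orientation: [0.501, 0.865, 0.0, 0.0]
ft_force: [-0.1, 0.0, 0.4]
gripper_width: 0.074
grasp_force: 0.0
```

play_rows:
  dp:
    - [0,0,-2]
    - [0,0,-5]
    - [0,0,-9]
    - [0,0,-13]
    - [0,0,-16]
  twist:
    - [0,0,0]
    - [0,0,0]
    - [0,0,0]
    - [0,0,0]
    - [0,0,0]
  claw: [0.9,0.9,0.9,1,1]

```text
t: 35.45
ee_pos: [0.5499, 0.2723, 0.1813]
orientation: [0.501, 0.865, 0.001, 0.0]
ft_force: [0.4, 0.6, -0.3]
gripper_width: 0.0863
grasp_force: 0.0
```

play_rows:
  dp:
    - [-3,0,-1]
    - [-6,0,-2]
    - [-10,0,-3]
    - [-10,0,-3]
    - [-10,0,-3]
  twist:
    - [0,0,0]
    - [0,0,0]
    - [0,0,0]
    - [0,0,0]
    - [0,0,0]
  claw: [1,1,1,1,1]

```text
t: 35.95
ee_pos: [0.5997, 0.1844, 0.2088]
orientation: [0.502, 0.865, 0.0, 0.0]
ft_force: [-0.1, 1.4, 0.2]
gripper_width: 0.087
grasp_force: 0.0
```

```bash
python3 - <<'E'
from h import *
c=capture("wrist");b=capture("scene");print(sense()["t"])
v=np.zeros((384,800,3),np.uint8);v[:,:400]=c["img"][:,56:456];v[:300,400:]=cv2.resize(b["img"][150:300,60:460],(400,150))[:].repeat(2,0)
cv2.imwrite("pics/f1.png",v);cv2.imwrite("pics/f2.png",cv2.resize(b["img"],(800,600)))
E
```

```text
36.05
```

View pics/f2.png

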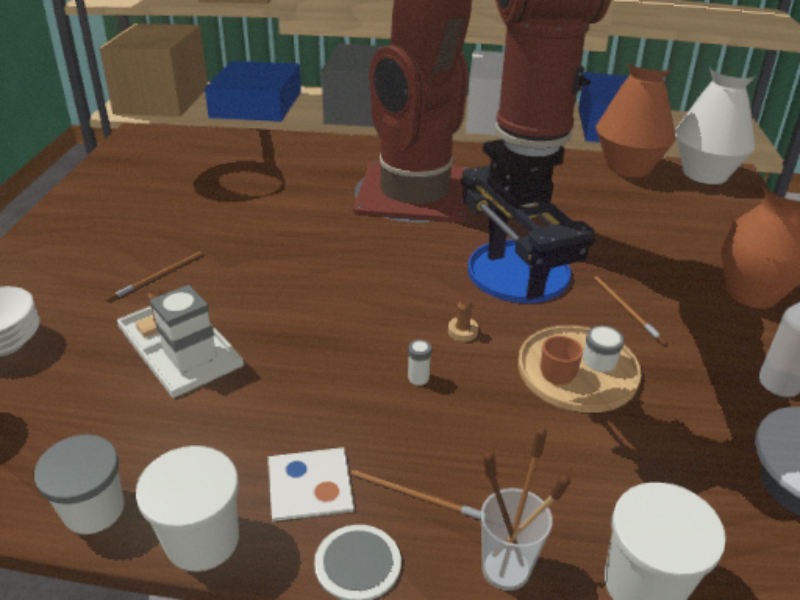

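View pics/f1.png

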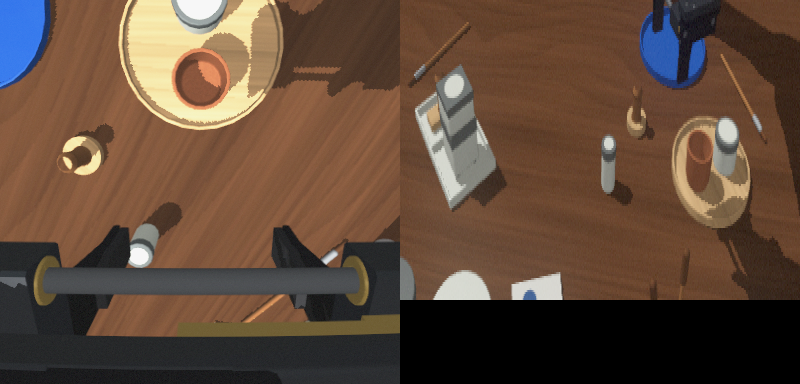

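The scene view shows the cup (560,358) and the jar (604,347) upright side by side on the wood tray. The stack (185,330) and the stamp (148,325) are on the oblong tray. The slim jar and the round stamp are untouched, and the gripper is clear of everything.

```bash
python3 -c "
from workcell import hand_in
print(hand_in())"
```

```text
the job is handed in; nothing more can be done
None
```

Both kits are made up as asked and the job is handed in at about 36 s of the 128 s allowed; the slim jar and the round stamp were left where they were.

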